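Sweep up the mitre offcuts and shut the dustpan

TASK

Clear the cutting spot: take the bench brush and sweep the four short moulding offcuts into the open dustpan with it, far enough in for the cover to shut over them, without touching the offcuts with the gripper and without crushing the bristles hard into the bench. Then stand the brush back on its bristles about where it was and swing the dustpan's cover fully shut. Leave the long gilded length of moulding where it lies; it is still good.

Things in the scene. Friction and masses are not known exactly. Their poses are not given: they have to be found in the camera images.
- brush: wooden bench brush standing on dark bristles. Origin: middle of the head at the unloaded bristle tips; z up, x along the head, away from the handle. Head 160 mm long (x); its wooden block is 34 mm wide (y), from 48 to 72 mm above the tips: grip it across y over the middle of the head. The round handle goes on to x = -0.195, rising to 85 mm. 0.22 kg
- bristles (a joint): how far the bristles are pressed in, m: 0 free, about 0.003 when the brush stands by itself, 0.018 fully crushed; spring 600 N/m. Bristle field 150 x 30 mm.
- dustpan: grey steel dustpan standing fast on the bench, 165 mm deep (x), 296 mm wide inside (y). Origin: centre of its underside; the mouth looks to -x, its lip, on the bench, at x = -0.085; a ramp climbs to the floor, 4 mm high, at x = -0.045; back wall at x = 0.077. Sides rise from 10 mm at the lip to 76 mm at the back. A handle sticks out behind, to x = 0.21 at z = 0.056
- cover (a joint): angle of the dustpan's hinged cover, rad: 0 shut (slopes down 22 degrees from the back wall to just above the lip), 1.95 upright. Stiff hinge, stays where left. Flat plate 302 mm wide, 172 mm from hinge to free edge. Shut, a piece whose near side is within about 30 mm of the lip is in its way
- cover_hinge (a point): middle of the cover's hinge line, on top of the dustpan's back wall, 78 mm above the bench; axes of the dustpan, the hinge runs along y
- cover_edge (a point): middle of the cover's free edge; x of its frame points from the free edge to the hinge, z to the cover's outer face (up when shut, backwards when open)
- dark_offcut_0: short dark wooden moulding offcut, 22 x 100 x 18 mm (x, y, z), origin at the centre of its underside
- dark_offcut_1: another dark moulding offcut, the same
- mitre_offcut_0: bare wooden offcut with both ends cut slanting: 30 mm wide (x), 76 mm long (y) at its -x side and 34 mm at its +x side, 18 mm high, origin in the middle of its underside
- mitre_offcut_1: another bare offcut with slanting ends, the same
- gilt_length: long length of gilded moulding with mitred ends, 28 x 158 x 22 mm (x, y, z), origin at the centre of its underside; not waste, to be left

How it is judged:
On the way:
1. all four offcuts lie inside the dustpan (x of dark_offcut_0 in the frame of dustpan between -0.06 and 0.078 m and y of dark_offcut_0 in the frame of dustpan between -0.147 and 0.147 m and height (world z) of each of dark_offcut_0, dark_offcut_1, mitre_offcut_0, mitre_offcut_1 below 0.05 m and x of dark_offcut_1 in the frame of dustpan between -0.06 and 0.078 m and y of dark_offcut_1 in the frame of dustpan between -0.147 and 0.147 m and x of mitre_offcut_0 in the frame of dustpan between -0.06 and 0.078 m and y of mitre_offcut_0 in the frame of dustpan between -0.147 and 0.147 m and x of mitre_offcut_1 in the frame of dustpan between -0.06 and 0.078 m and y of mitre_offcut_1 in the frame of dustpan between -0.147 and 0.147 m), for 0.2 s.
At the end, for the whole second after the job is handed in: All four short offcuts lie still inside the dustpan (centres at least 25 mm behind its lip, between its sides, below 50 mm) with its cover shut to within 0.06 rad; the brush stands upright on its bristles on the bench (tilt under 0.12 rad) within 100 mm of where it stood at the start (all of step 1 and linear speed of each of dark_offcut_0, dark_offcut_1, mitre_offcut_0, mitre_offcut_1, brush below 0.02 m/s and value of joint cover below 0.06 rad and angle between brush's own z axis and vertical below 0.12 rad and distance of brush from where it was at the start of the episode below 0.1 m and height (world z) of brush below 0.012 m); the robot touches nothing.
It fails at once if the gripper's fingers touch an offcut (contact force between the fingers and dark_offcut_0 above 0.5 N or contact force between the fingers and dark_offcut_1 above 0.5 N or contact force between the fingers and mitre_offcut_0 above 0.5 N or contact force between the fingers and mitre_offcut_1 above 0.5 N).
It fails at once if the bristles are crushed (pressed in more than 15 mm) (value of joint bristles above 0.015 m).
It fails at once if the long gilded length is moved more than 25 mm (distance of gilt_length from where it was at the start of the episode above 0.025 m).
It also fails if it takes over 72 s, if anything falls off the work surface, if the arm or the gripper's body presses on something with over 40 N, if the wrist force passes 120 N, or if a joint passes its speed limit or range.

ROBOT

A 7-joint arm with a two-finger parallel gripper is mounted at the origin on a cart in front of the work surface, level with it; the furniture and walls round the work are solid. World frame = base frame: x ahead of the robot, y to its left, z up, the work surface at z = 0. Lengths are in m, angles in rad, forces in N, time in s.
With the tool pointing down it reaches from about 0.35 to 0.9 m from the base axis. Payload 8.1 kg.
Tool frame: the origin (TCP) lies at the very end of the fingers, on their centre line; the grasp point (between the pads) lies bot.grip_point_offset behind it (bot.grip_point_offset is the distance from the TCP to the grasp point, in m); z points along the fingers, y is the line along which they close (so a half turn about z gives the same grasp; the last joint's range is limited). The gripper opens to 85 mm and grips with 20 to 120 N. Pads are 22 mm wide; open, the fingers measure 114 mm over their backs; the gripper's body (76 mm by 85 mm) begins 54 mm behind the grasp point. The pads swing forward as they close: fully open they stand 13 mm farther back than shut.
Start: joints at [-1.281, 0.434, 0.025, 1.573, -0.012, 1.134, -0.075], TCP at [0.239, 0.577, 0.231] pointing down, gripper open.
Joint ranges: [-2.62, 2.62], [-0.44, 2.09], [-1.27, 1.32], [0.08, 2.57], [-1.32, 4.46], [0.12, 2], [-2.74, 2.74]. Speed limits (rad/s): [2.22, 2.22, 3.01, 3.01, 3.14, 3.14, 3.14].

INTERFACE

Orientations are given as a unit quaternion [x, y, z, w].
In Python, from cell import status, get_image, camera_info, bot, finder gives the robot as it stands. The module is installed in compiled form; this text tells all that it offers.
- The arm moves only by the tool drive_tool, never from a script. Its argument "steps" is a list of rows, each a list of 7 numbers: the shift along the tool's x, y, z in m, then the turn, a rotation vector about the tool's x, y, z in rad, then the closure, from -1 (fully open) to 1 (shut). A call has 1 to 12 rows; each row is the pose to reach, as a shift and turn from the pose commanded when the call began, along the tool's axes at that moment; what a row does not reach only later rows make up. A row lasts 1/10 s, in which the tool goes at most 50 mm and 8.59 degrees, less where a joint would pass 70% of its speed; a pose out of reach is approached as far as the arm can. A call with a gripper value outside its range is refused whole. The fingers move at their own pace and stop on an object; "grip_force" is the grip in N (left out, the last holds). Time passes only in rows, so rows that repeat a pose let the fingers close. It gives the time, the measured TCP pose, the force, the opening and the grip force at its end, in the units of the state.
- status.get_obs(): the state, without advancing time (a new reading comes with each control period).
- get_image(name): name is "scene" or "top"; returns the picture (400x640x3 uint8, red, green, blue); there is no depth.
- camera_info(name): a dict with "intrinsics" (3x3 intrinsics, pixels), "R" (3x3) and "t" (3): a world point X has camera coordinates R X + t. Camera axes: x right, y down, z forward; pixel columns grow to the right and rows downward; lengths in m; the calibration is good to about 2 mm. A picture is of the moment at which its call begins. camera_info takes no time and is no camera call.
- bot.job_done(): hands the job in; it is judged then, once.
Trained networks look in the newest picture that a camera, given by its name, has taken for a name from the list of things; names that differ only in an ending like _2 or _b are one class to them, and where a whole thing is asked for, a point or a joint stands for the part that bears it (a point fixed in the world has none). Each returns a list of dicts, best first, with "confidence" (0 to 1); they miss things now and then, are a little off and sometimes report something else, mostly with a low value. They report only what shows in the picture. A call takes as long as a camera call.
- finder.trace(camera, label): "pixels" (400x640 bool, what is visible of it).
- finder.spot_point(camera, label): "point" ([x, y, z] in m, in world coordinates, good to about 4 mm: a listed point, or the origin of a listed thing).
The state is a dict: "time": time; "q": joint angles; "qvel": joint speeds; "joint_efforts": joint torques, N m; "tcp_pos": TCP position; "eef_rot": TCP orientation; "contact_force": force on the tool from outside, world axes, zero at the start; "wrist_torque": the same for the moment, N m; "width": opening from 0.0 (shut) to 1.0 (fully open); "grip_force": force on a finger pad.
Only numpy, scipy, OpenCV 4.12 (cv2) and the standard library are available. Lean on these libraries where they do the work, as an engineer would, in place of code of your own. Each camera call takes 0.05 s, during which the arm holds its last target. There are 200 camera calls.

## Working session

There is one attempt and no reset: what is moved stays moved. The work goes in short steps, Python scripts to look and compute and a tool call to move; the robot and the scene stay as the last step left them, time stands still between calls to the robot, and variables do not carry over. Pictures are saved under pics/ and viewed, at most 10 in all, crops included, and the job is handed in when it is done.

Besides the shell and the picture viewer there is one more tool, called after ">>>" as a command line: name --pt "numbers of a row" for each row, then --argument value for the rest. drive_tool: Moves the arm, as the interface text tells. Its arguments: {"type":"object","properties":{"steps":{"type":"array","items":{"type":"array","items":{"type":"number"}}},"grip_force":{"type":"number"}},"required":["steps"]}

```bash
mkdir -p pics; cat > h.py <<'E'
import numpy as np, cv2
from cell import status,get_image,camera_info,bot,finder
from scipy.spatial.transform import Rotation as R
def save(c,n):
    im=get_image(c); cv2.imwrite(f'pics/{n}.png',im[:,:,::-1]); return im
def ray(c,px,z):
    k=camera_info(c); K,Rm,t=[np.array(k[a]) for a in('intrinsics','R','t')]
    px=np.atleast_2d(px).astype(float); d=np.c_[px,np.ones(len(px))]@np.linalg.inv(K).T@Rm
    C=-Rm.T@t; s=(z-C[2])/d[:,2]; return C+s[:,None]*d
def spots(c,names):
    for n in names:
        for r in finder.spot_point(c,n)[:3]: print(c,n,np.round(r['point'],3),round(r['confidence'],2))
def rect(c,n,z):
    for r in finder.trace(c,n)[:3]:
        v,u=np.nonzero(r['pixels']); P=ray(c,np.c_[u,v],z)[:,:2]*1000
        m=cv2.minAreaRect(P.astype(np.float32)); print(c,n,round(r['confidence'],2),'c',np.round(m[0]),'size',np.round(m[1]),'ang',round(m[2],1),np.round(cv2.boxPoints(m)).tolist())
def st():
    o=status.get_obs(); print('t',o['time'],'tcp',np.round(o['tcp_pos'],4),'rot\n',np.round(R.from_quat(o['eef_rot']).as_matrix(),3),'F',np.round(o['contact_force'],1),'w',o['width'],o['grip_force'],'q',np.round(o['q'],2))
    return o
E
python3 - <<'E'
from h import *
st(); print(bot.grip_point_offset)
save('scene','s0');save('top','t0')
for c in('top','scene'): spots(c,['brush','dustpan','cover_hinge','cover_edge','dark_offcut_0','mitre_offcut_0','gilt_length'])
for n,z in [('brush',.07),('dark_offcut_0',.018),('mitre_offcut_0',.018),('gilt_length',.022)]: rect('top',n,z)
E
```

```text
t 0.0 tcp [0.2391 0.5769 0.2305] rot
 [[-0.924  0.383 -0.   ]
 [ 0.383  0.924 -0.001]
 [-0.    -0.002 -1.   ]] F [-0.6 -0.5 -0.9] w 1.001898257270397 0.0 q [-1.28  0.44  0.02  1.57 -0.01  1.13 -0.08]
0.0187
top brush [ 0.505  0.362 -0.006] 0.87
top brush [ 0.434 -0.05   0.001] 0.71
top dustpan [ 0.545 -0.14  -0.002] 0.86
top dustpan [ 0.573 -0.2    0.25 ] 0.43
top cover_hinge [ 0.581 -0.204  0.079] 0.83
top cover_hinge [0.394 0.044 0.   ] 0.3
top cover_edge [ 0.573 -0.202  0.253] 0.74
top dark_offcut_0 [ 0.434 -0.05   0.001] 0.75
top dark_offcut_0 [0.541 0.014 0.001] 0.71
top mitre_offcut_0 [0.395 0.045 0.   ] 0.69
top mitre_offcut_0 [0.501 0.105 0.001] 0.47
top mitre_offcut_0 [ 0.622  0.119 -0.   ] 0.32
top gilt_length [0.623 0.116 0.001] 0.78
scene brush [ 0.501  0.365 -0.004] 0.78
scene brush [ 0.431 -0.049  0.004] 0.32
scene dustpan [ 0.618  0.117 -0.008] 0.72
scene dustpan [ 0.545 -0.135 -0.   ] 0.68
scene dustpan [ 0.436 -0.048  0.001] 0.6
scene cover_hinge [ 0.574 -0.209  0.082] 0.64
scene cover_edge [ 0.573 -0.202  0.249] 0.81
scene dark_offcut_0 [ 0.432 -0.05   0.   ] 0.94
s
[... 723 characters left out ...]
2.] ang 88.7 [[363.0, 32.0], [425.0, 30.0], [426.0, 58.0], [364.0, 60.0]]
top mitre_offcut_0 0.64 c [501. 105.] size [29. 63.] ang 89.0 [[469.0, 91.0], [532.0, 90.0], [532.0, 119.0], [470.0, 120.0]]
top mitre_offcut_0 0.43 c [499. 350.] size [140.   8.] ang 1.2 [[429.0, 353.0], [429.0, 344.0], [569.0, 347.0], [569.0, 356.0]]
top gilt_length 0.71 c [619. 116.] size [ 32. 148.] ang 28.6 [[569.0, 173.0], [640.0, 43.0], [668.0, 59.0], [598.0, 188.0]]
top gilt_length 0.58 c [ 577. -196.] size [366. 315.] ang 26.7 [[342.0, -137.0], [484.0, -419.0], [811.0, -255.0], [669.0, 27.0]]
top gilt_length 0.36 c [540.  15.] size [ 20. 100.] ang 88.5 [[489.0, 6.0], [590.0, 3.0], [590.0, 23.0], [490.0, 26.0]]
```

View pics/t0.png

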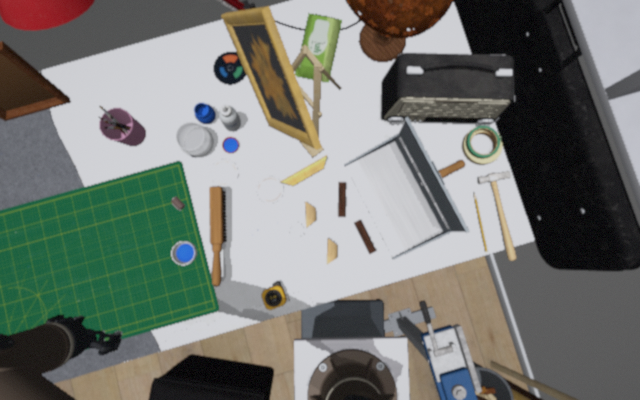

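View pics/s0.png

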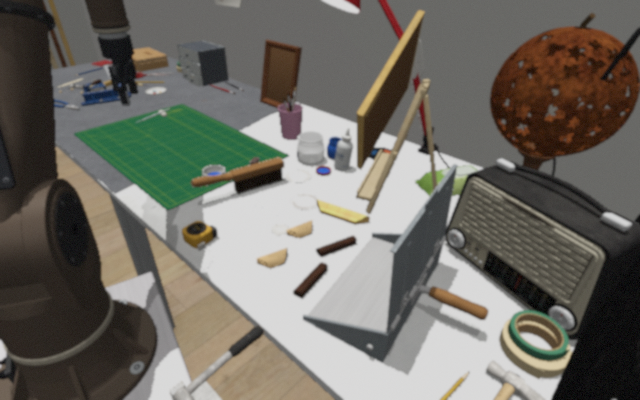

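The top view shows the brush at (218,230), the dark offcuts at (343,198) and (365,236), and the mitres at (310,214) and (332,250). The gilt length is at (305,170), and the open pan is at (405,190) with its mouth facing the pieces. The scene view agrees, so I'm moving over the brush.

>>> drive_tool --pt "-0.04 -0.012 0 0 0 -0.05 -1" --pt "-0.08 -0.024 0 0 0 -0.1 -1" --pt "-0.12 -0.036 0 0 0 -0.15 -1" --pt "-0.16 -0.048 0.01 0 0 -0.2 -1" --pt "-0.2 -0.06 0.02 0 0 -0.25 -1" --pt "-0.24 -0.072 0.04 0 0 -0.3 -1" --pt "-0.28 -0.084 0.06 0 0 -0.35 -1" --pt "-0.326 -0.096 0.08 0 0 -0.393 -1" --pt "-0.326 -0.096 0.08 0 0 -0.393 -1" --pt "-0.326 -0.096 0.08 0 0 -0.393 -1"

```text
time: 2.0
tcp_pos: [0.5047, 0.3622, 0.1506]
eef_rot: [0.002, 1.0, -0.001, -0.0]
contact_force: [-1.2, 0.8, 0.4]
width: 1.001
grip_force: 0.0
```

```bash
python3 - <<'E'
from h import *
st()
E
```

```text
t 2.0 tcp [0.5047 0.3622 0.1506] rot
 [[-1.     0.004 -0.001]
 [ 0.004  1.    -0.001]
 [ 0.001 -0.001 -1.   ]] F [-1.2  0.8  0.4] w 1.0008655133711926 0.0 q [-0.72  0.5   0.01  1.68 -0.01  0.96  0.86]
```

>>> drive_tool --pt "0 0.001 0.03 0 0 0 -1" --pt "0 0.001 0.06 0 0 0 -1" --pt "0 0.001 0.085 0 0 0 -1" --pt "0 0.001 0.1 0 0 0 -1" --pt "0 0.001 0.11 0 0 0 -1" --pt "0 0.001 0.11 0 0 0 1" --pt "0 0.001 0.11 0 0 0 1" --pt "0 0.001 0.11 0 0 0 1" --pt "0 0.001 0.11 0 0 0 1" --pt "0 0.001 0.11 0 0 0 1" --pt "0 0.001 0.11 0 0 0 1" --pt "0 0.001 0.11 0 0 0 1" --grip_force 80

```text
time: 3.2
tcp_pos: [0.5042, 0.3653, 0.0418]
eef_rot: [0.0, 1.0, 0.0, 0.001]
contact_force: [1.5, 1.5, 0.3]
width: 0.381
grip_force: 81.6
```

```bash
python3 - <<'E'
from h import *
st(); save('scene','s1'); rect('top','brush',.07); spots('top',['brush'])
E
```

```text
t 3.2 tcp [0.5042 0.3653 0.0418] rot
 [[-1.     0.     0.001]
 [ 0.     1.     0.001]
 [-0.001  0.001 -1.   ]] F [1.5 1.5 0.3] w 0.3814108452052254 81.58218528376892 q [-0.72  0.63  0.01  1.76 -0.    0.74  0.86]
top brush 0.8 c [443. 358.] size [274.  47.] ang 0.3 [[306.0, 381.0], [306.0, 334.0], [580.0, 335.0], [580.0, 382.0]]
top brush 0.32 c [610. 115.] size [ 29. 139.] ang 28.3 [[564.0, 169.0], [630.0, 46.0], [656.0, 60.0], [590.0, 183.0]]
top brush [ 0.505  0.362 -0.006] 0.87
top brush [ 0.434 -0.05   0.001] 0.71
```

View pics/s1.png

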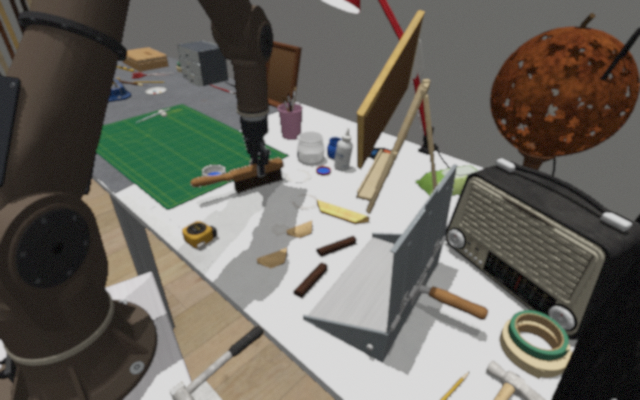

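>>> drive_tool --pt "0 0 -0.04 0 0 0 1" --pt "0 0 -0.08 0 0 0 1" --pt "0.015 -0.03 -0.09 0 0 -0.06 1" --pt "0.035 -0.07 -0.09 0 0 -0.12 1" --pt "0.055 -0.11 -0.09 0 0 -0.19 1" --pt "0.075 -0.15 -0.09 0 0 -0.26 1" --pt "0.095 -0.19 -0.09 0 0 -0.33 1" --pt "0.115 -0.23 -0.09 0 0 -0.4 1" --pt "0.143 -0.2715 -0.09 0 0 -0.466 1" --pt "0.143 -0.2715 -0.09 0 0 -0.466 1" --pt "0.143 -0.2715 -0.09 0 0 -0.466 1"

```text
time: 4.45
tcp_pos: [0.3597, 0.0923, 0.1312]
eef_rot: [-0.23, 0.973, -0.0, -0.0]
contact_force: [0.7, 0.1, -0.9]
width: 0.384
grip_force: 81.9
```

```bash
python3 - <<'E'
from h import *
st(); save('scene','s2'); spots('scene',['brush','dustpan','cover_hinge'])
E
```

```text
t 4.45 tcp [0.3597 0.0923 0.1312] rot
 [[-0.894 -0.447 -0.001]
 [-0.447  0.894 -0.   ]
 [ 0.001 -0.    -1.   ]] F [ 0.7  0.1 -0.9] w 0.3837922989637061 81.90420536790043 q [-0.33  0.17 -0.08  2.27  0.02  0.71  1.62]
scene brush [0.353 0.092 0.086] 0.75
scene dustpan [ 0.544 -0.137 -0.001] 0.86
scene cover_hinge [ 0.576 -0.211  0.077] 0.74
```

View pics/s2.png

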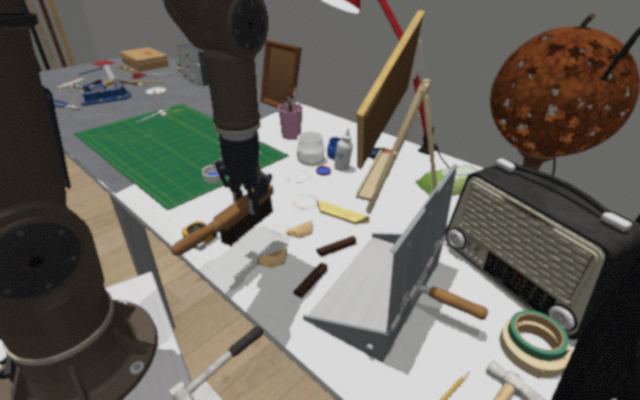

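```bash
python3 - <<'E'
from h import *
print(np.round(ray('top',[[273,295],[262,295],[287,295],[273,283],[273,307]],.02),3)); print(np.round(ray('scene',[[198,240]],0.0),3), np.round(ray('scene',[[198,224]],0.03),3))
E
```

```text
[[0.276 0.213 0.02 ]
 [0.277 0.243 0.02 ]
 [0.275 0.174 0.02 ]
 [0.309 0.212 0.02 ]
 [0.243 0.213 0.02 ]]
[[0.27 0.21 0.  ]] [[0.282 0.232 0.03 ]]
```

>>> drive_tool --pt "0 0 0.04 0 0 0 1" --pt "0 0 0.07 0 0 0 1" --pt "0 0 0.088 0 0 0 1" --pt "0 0 0.088 0 0 0 1" --pt "0 -0.01 0.088 0 0 0 1" --pt "0 -0.025 0.088 0 0 0 1" --pt "0 -0.04 0.088 0 0 0 1" --pt "0 -0.055 0.088 0 0 0 1" --pt "0 -0.07 0.088 0 0 0 1" --pt "0 -0.085 0.088 0 0 0 1" --pt "0 -0.1 0.088 0 0 0 1" --pt "0 -0.115 0.088 0 0 0 1"

```text
time: 5.85
tcp_pos: [0.4137, -0.0103, 0.0447]
eef_rot: [-0.231, 0.973, -0.0, 0.001]
contact_force: [0.1, 1.1, 0.3]
width: 0.383
grip_force: 82.0
```

```bash
python3 - <<'E'
from h import *
st(); save('top','t3');save('scene','s3')
a=cv2.imread('pics/t3.png')[100:340,200:500]; b=cv2.imread('pics/s3.png')[150:380,150:500]
a=cv2.resize(a,(460,368));b=cv2.resize(b,None,fx=368/230*.6,fy=368/230*.6)
c=np.zeros((600,460,3),np.uint8);c[:368]=a;c[368:368+b.shape[0],:336]=b[:, :336];cv2.imwrite('pics/c3.png',c)
E
```

```text
t 5.85 tcp [ 0.4137 -0.0103  0.0447] rot
 [[-0.893 -0.449  0.002]
 [-0.449  0.893  0.   ]
 [-0.002 -0.001 -1.   ]] F [0.1 1.1 0.3] w 0.38315129315055735 81.96271024877205 q [-0.05  0.39 -0.07  2.27  0.05  0.49  1.88]
```

View pics/c3.png

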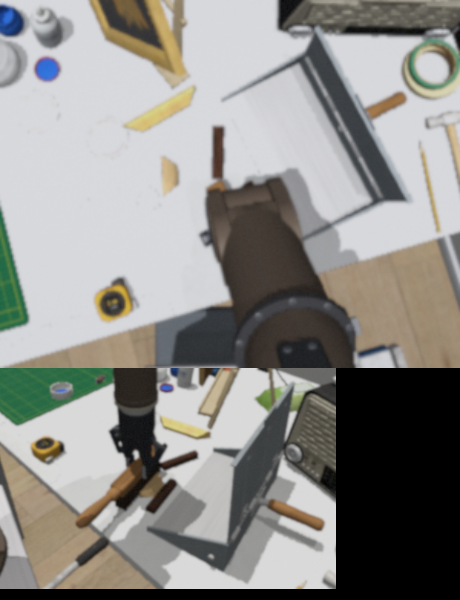

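Sweep 1 is pushing the mitre toward the dark piece and everything is aligned, so I'm carrying on into the pan.

>>> drive_tool --pt "0 -0.012 0.002 0 0 0 1" --pt "0 -0.024 0.002 0 0 0 1" --pt "0 -0.036 0.002 0 0 0 1" --pt "0 -0.048 0.002 0 0 0 1" --pt "0 -0.06 0.002 0 0 0 1" --pt "0 -0.072 0.002 0 0 0 1" --pt "0 -0.084 0.001 0 0 0 1" --pt "0 -0.096 0 0 0 0 1" --pt "0 -0.108 -0.001 0 0 0 1" --pt "0 -0.12 -0.002 0 0 0 1" --pt "0 -0.127 -0.002 0 0 0 1" --pt "0 -0.127 -0.002 0 0 0 1"

```text
time: 7.15
tcp_pos: [0.4703, -0.1244, 0.0454]
eef_rot: [-0.23, 0.973, -0.001, 0.001]
contact_force: [-0.3, -1.5, 1.8]
width: 0.382
grip_force: 81.2
```

```bash
python3 - <<'E'
from h import *
st(); save('top','t4');save('scene','s4')
a=cv2.imread('pics/t4.png')[100:340,200:500]; b=cv2.imread('pics/s4.png')[150:380,220:500]
a=cv2.resize(a,(460,368));b=cv2.resize(b,(280*368//230,368))
cv2.imwrite('pics/c4.png',b)
for c in('top','scene'): spots(c,['dark_offcut_0','mitre_offcut_0','gilt_length'])
E
```

```text
t 7.15 tcp [ 0.4703 -0.1244  0.0454] rot
 [[-0.894 -0.448  0.001]
 [-0.448  0.894 -0.001]
 [-0.001 -0.001 -1.   ]] F [-0.3 -1.5  1.8] w 0.38214279017693087 81.2110161781311 q [ 0.2   0.47 -0.07  2.1   0.06  0.58  2.13]
top dark_offcut_0 [ 0.542  0.016 -0.   ] 0.84
top mitre_offcut_0 [ 0.499  0.104 -0.002] 0.64
top gilt_length [0.625 0.118 0.002] 0.58
scene dark_offcut_0 [ 0.497 -0.175  0.005] 0.94
scene dark_offcut_0 [ 0.576 -0.208  0.078] 0.32
scene mitre_offcut_0 [ 0.498 -0.146  0.007] 0.69
scene mitre_offcut_0 [ 0.5    0.101 -0.   ] 0.58
scene gilt_length [ 0.624  0.119 -0.006] 0.57
```

View pics/c4.png

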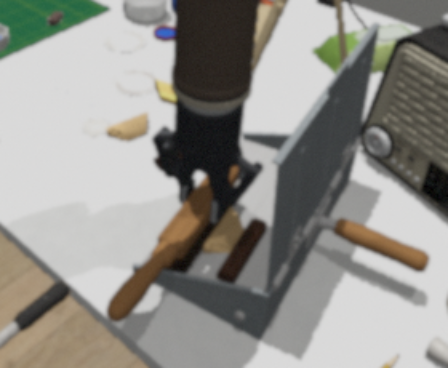

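>>> drive_tool --pt "0 0.015 0 0 0 0 1" --pt "0 0.03 -0.03 0 0 0 1" --pt "0 0.045 -0.07 0 0 0 1" --pt "-0.015 0.075 -0.08 0 0 0 1" --pt "-0.03 0.105 -0.08 0 0 0 1" --pt "-0.05 0.135 -0.08 0 0 0 1" --pt "-0.07 0.165 -0.08 0 0 0 1" --pt "-0.09 0.195 -0.08 0 0 0 1" --pt "-0.11 0.225 -0.08 0 0 0 1" --pt "-0.125 0.257 -0.08 0 0 0 1" --pt "-0.125 0.257 -0.08 0 0 0 1" --pt "-0.125 0.257 -0.08 0 0 0 1"

```text
time: 8.75
tcp_pos: [0.4641, 0.1641, 0.1247]
eef_rot: [-0.233, 0.973, 0.0, -0.001]
contact_force: [0.3, -1.0, -2.1]
width: 0.379
grip_force: 81.5
```

```bash
python3 - <<'E'
from h import *
o=st(); save('top','t5');save('scene','s5')
d=np.array(o['tcp_pos'])[:2]-[.545,-.138]; print('pan',d@[.449,-.893],d@[.893,.449])
for c in('top','scene'): spots(c,['dark_offcut_0','mitre_offcut_0','gilt_length','brush'])
E
```

```text
t 8.75 tcp [0.4641 0.1641 0.1247] rot
 [[-0.892 -0.452 -0.002]
 [-0.452  0.892 -0.   ]
 [ 0.002  0.001 -1.   ]] F [ 0.3 -1.  -2.1] w 0.3793441554541763 81.54927849769592 q [-0.32  0.36 -0.16  2.01  0.08  0.78  1.51]
pan -0.30609273270497417 0.06338847360271287
top dark_offcut_0 [0.545 0.018 0.   ] 0.71
top mitre_offcut_0 [ 0.496 -0.147  0.006] 0.77
top mitre_offcut_0 [ 0.502  0.105 -0.001] 0.7
top mitre_offcut_0 [ 0.496 -0.176  0.004] 0.25
top gilt_length [0.622 0.116 0.001] 0.71
scene dark_offcut_0 [ 0.544  0.016 -0.003] 0.97
scene dark_offcut_0 [ 0.496 -0.173  0.004] 0.69
scene mitre_offcut_0 [ 0.497 -0.145  0.008] 0.93
scene mitre_offcut_0 [0.499 0.099 0.   ] 0.56
scene gilt_length [ 0.619  0.116 -0.008] 0.62
scene brush [0.457 0.161 0.077] 0.9
```

>>> drive_tool --pt "0 0 0.04 0 0 0 1" --pt "0 0 0.07 0 0 0 1" --pt "0 0 0.082 0 0 0 1" --pt "0 0 0.082 0 0 0 1" --pt "0 -0.012 0.082 0 0 0 1" --pt "0 -0.027 0.082 0 0 0 1" --pt "0 -0.042 0.082 0 0 0 1" --pt "0 -0.057 0.082 0 0 0 1" --pt "0 -0.072 0.082 0 0 0 1" --pt "0 -0.087 0.082 0 0 0 1" --pt "0 -0.102 0.082 0 0 0 1" --pt "0 -0.117 0.082 0 0 0 1"

```text
time: 10.45
tcp_pos: [0.5188, 0.0574, 0.0434]
eef_rot: [-0.231, 0.973, 0.0, 0.0]
contact_force: [-0.2, 1.8, 0.5]
width: 0.382
grip_force: 81.8
```

```bash
python3 - <<'E'
from h import *
o=st(); save('top','t6');save('scene','s6')
d=np.array(o['tcp_pos'])[:2]-[.545,-.138]; print('pan',d@[.449,-.893],d@[.893,.449])
for c in('top','scene'): spots(c,['dark_offcut_0','mitre_offcut_0','gilt_length','brush'])
E
```

```text
t 10.45 tcp [0.5188 0.0574 0.0434] rot
 [[-0.893 -0.449  0.   ]
 [-0.449  0.893  0.   ]
 [-0.     0.    -1.   ]] F [-0.2  1.8  0.5] w 0.382449176782985 81.77862167358398 q [-0.11  0.52 -0.14  2.01  0.12  0.63  1.71]
pan -0.18627773973092182 0.06435759751038385
top dark_offcut_0 [ 0.495 -0.176  0.004] 0.86
top mitre_offcut_0 [ 0.494 -0.145  0.003] 0.77
top gilt_length [0.623 0.116 0.002] 0.71
top gilt_length [ 0.496 -0.176  0.003] 0.26
scene dark_offcut_0 [ 0.549  0.001 -0.001] 0.93
scene dark_offcut_0 [ 0.498 -0.174  0.006] 0.56
scene dark_offcut_0 [0.541 0.028 0.   ] 0.28
scene mitre_offcut_0 [ 0.539  0.031 -0.003] 0.74
scene mitre_offcut_0 [ 0.516  0.053 -0.001] 0.64
scene gilt_length [ 0.619  0.119 -0.007] 0.74
scene brush [ 0.516  0.056 -0.002] 0.92
```

Remaining travel is 0.139.

>>> drive_tool --pt "0 -0.013 0 0 0 0 1" --pt "0 -0.026 0 0 0 0 1" --pt "0 -0.039 0 0 0 0 1" --pt "0 -0.052 0 0 0 0 1" --pt "0 -0.065 0 0 0 0 1" --pt "0 -0.078 0 0 0 0 1" --pt "0 -0.091 -0.001 0 0 0 1" --pt "0 -0.104 -0.002 0 0 0 1" --pt "0 -0.117 -0.003 0 0 0 1" --pt "0 -0.13 -0.003 0 0 0 1" --pt "0 -0.142 -0.003 0 0 0 1" --pt "0 -0.142 -0.003 0 0 0 1"

```text
time: 12.15
tcp_pos: [0.5831, -0.0711, 0.0464]
eef_rot: [-0.23, 0.973, -0.001, 0.0]
contact_force: [0.0, -0.9, 0.9]
width: 0.384
grip_force: 81.8
```

```bash
python3 - <<'E'
from h import *
o=st(); save('top','t7');save('scene','s7')
d=np.array(o['tcp_pos'])[:2]-[.545,-.138]; print('pan',d@[.449,-.893],d@[.893,.449])
for c in('top','scene'): spots(c,['dark_offcut_0','mitre_offcut_0','gilt_length','brush'])
a=cv2.imread('pics/t7.png')[100:300,250:500]; b=cv2.imread('pics/s7.png')[150:380,220:500]
b=cv2.resize(b,(400,328)); a=cv2.resize(a,(400,320)); cv2.imwrite('pics/c7.png',np.hstack([a,b[:320]]))
E
```

```text
t 12.15 tcp [ 0.5831 -0.0711  0.0464] rot
 [[-0.894 -0.447  0.001]
 [-0.447  0.894 -0.001]
 [-0.001 -0.002 -1.   ]] F [ 0.  -0.9  0.9] w 0.38409518392927083 81.79556250572205 q [ 0.13  0.59 -0.14  1.84  0.12  0.72  1.96]
pan -0.04263907796879238 0.06409115156241076
top gilt_length [0.62  0.116 0.002] 0.56
top brush [ 0.582 -0.072 -0.001] 0.74
scene dark_offcut_0 [ 0.495 -0.177  0.006] 0.97
scene dark_offcut_0 [ 0.616 -0.12   0.002] 0.63
scene mitre_offcut_0 [ 0.496 -0.147  0.005] 0.8
scene mitre_offcut_0 [ 0.602 -0.097  0.006] 0.52
scene gilt_length [ 0.62   0.117 -0.008] 0.67
scene brush [ 0.577 -0.068 -0.   ] 0.96
```

View pics/c7.png

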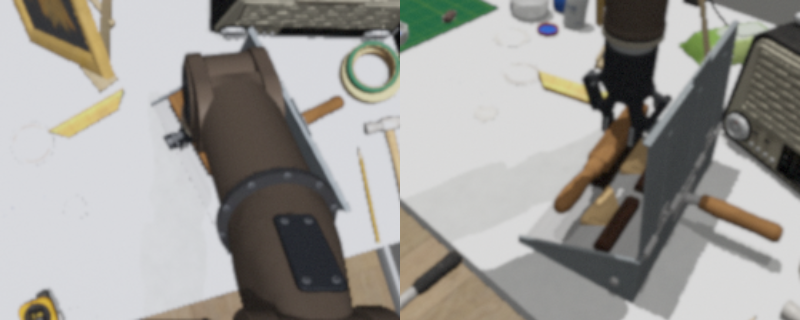

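>>> drive_tool --pt "0 0.015 0 0 0 0 1" --pt "0 0.035 -0.03 0 0 0 1" --pt "-0.01 0.065 -0.07 0 0 0 1" --pt "-0.02 0.105 -0.09 0 0 0.05 1" --pt "-0.035 0.145 -0.09 0 0 0.1 1" --pt "-0.05 0.185 -0.09 0 0 0.16 1" --pt "-0.065 0.225 -0.09 0 0 0.22 1" --pt "-0.08 0.265 -0.09 0 0 0.28 1" --pt "-0.095 0.305 -0.09 0 0 0.34 1" --pt "-0.105 0.345 -0.09 0 0 0.4 1" --pt "-0.115 0.385 -0.09 0 0 0.464 1" --pt "-0.124 0.425 -0.09 0 0 0.464 1"

```text
time: 13.85
tcp_pos: [0.4995, 0.3691, 0.1357]
eef_rot: [-0.001, 1.0, -0.0, -0.001]
contact_force: [1.5, 0.1, -1.7]
width: 0.381
grip_force: 82.0
```

>>> drive_tool --pt "0 0 0 0 0 0 1" --pt "0 0 0 0 0 0 1"

```text
time: 14.05
tcp_pos: [0.4995, 0.3687, 0.1355]
eef_rot: [-0.003, 1.0, -0.0, -0.001]
contact_force: [0.5, -1.2, -2.3]
width: 0.383
grip_force: 82.0
```

```bash
python3 - <<'E'
from h import *
o=st(); save('top','t8');save('scene','s8')
T=lambda p:np.round([(np.array(p)[:2]-[.545,-.138])@[.449,-.893],(np.array(p)[:2]-[.545,-.138])@[.893,.449],p[2]],3)
for c in('top','scene'):
  for n in ['dark_offcut_0','mitre_offcut_0','dustpan','cover_hinge','cover_edge']:
    for r in finder.spot_point(c,n)[:3]: print(c,n,T(r['point']),np.round(r['point'],3),round(r['confidence'],2))
E
```

```text
t 14.05 tcp [0.4995 0.3687 0.1355] rot
 [[-1.    -0.006 -0.002]
 [-0.006  1.    -0.   ]
 [ 0.002 -0.    -1.   ]] F [ 0.5 -1.2 -2.3] w 0.3827442104994685 81.95553660392761 q [-0.66  0.52 -0.09  1.69  0.06  0.94  0.81]
top dark_offcut_0 [0.014 0.068 0.007] [ 0.612 -0.12   0.007] 0.56
top dark_offcut_0 [ 0.015 -0.059  0.003] [ 0.499 -0.178  0.003] 0.56
top mitre_offcut_0 [-0.011  0.072  0.003] [ 0.604 -0.095  0.003] 0.58
top mitre_offcut_0 [-0.013 -0.048  0.003] [ 0.497 -0.148  0.003] 0.54
top dustpan [ 0.    -0.001 -0.   ] [ 0.544 -0.138 -0.   ] 0.76
top cover_hinge [0.078 0.001 0.081] [ 0.581 -0.208  0.081] 0.86
top cover_edge [ 0.068 -0.004  0.251] [ 0.571 -0.2    0.251] 0.93
top cover_edge [-0.013  0.071  0.006] [ 0.603 -0.094  0.006] 0.59
scene dark_offcut_0 [ 0.013 -0.063  0.007] [ 0.495 -0.178  0.007] 0.71
scene dark_offcut_0 [0.017 0.066 0.002] [ 0.612 -0.124  0.002] 0.49
scene mitre_offcut_0 [-0.012  0.069  0.002] [ 0.601 -0.096  0.002] 0.84
scene mitre_offcut_0 [-0.014 -0.05   0.006] [ 0.493 -0.148  0.006] 0.61
scene dustpan [-0.001 -0.002  0.   ] [ 0.543 -0.138  0.   ] 0.94
scene cover_hinge [ 0.077 -0.005  0.078] [ 0.575 -0.209  0.078] 0.63
scene cover_edge [ 0.071 -0.     0.251] [ 0.577 -0.202  0.251] 0.73
```

>>> drive_tool --pt "-0.003 -0.003 0.04 0 0 0 1" --pt "-0.003 -0.003 0.07 0 0 0 1" --pt "-0.003 -0.003 0.085 0 0 0 1" --pt "-0.003 -0.003 0.093 0 0 0 1" --pt "-0.003 -0.003 0.093 0 0 0 1" --pt "-0.003 -0.003 0.093 0 0 0 0.3" --pt "-0.003 -0.003 0.093 0 0 0 -0.3" --pt "-0.003 -0.003 0.093 0 0 0 -1" --pt "-0.003 -0.003 0.093 0 0 0 -1" --pt "-0.003 -0.003 0.093 0 0 0 -1" --pt "-0.003 -0.003 0.093 0 0 0 -1" --pt "-0.003 -0.003 0.093 0 0 0 -1"

```text
time: 15.85
tcp_pos: [0.5048, 0.364, 0.0434]
eef_rot: [-0.001, 1.0, 0.0, 0.0]
contact_force: [-0.1, 1.4, -0.7]
width: 0.999
grip_force: 0.0
```

```bash
python3 - <<'E'
from h import *
st()
E
```

```text
t 15.85 tcp [0.5048 0.364  0.0434] rot
 [[-1.    -0.002  0.   ]
 [-0.002  1.     0.   ]
 [-0.     0.    -1.   ]] F [-0.1  1.4 -0.7] w 0.9986771545218234 0.0 q [-0.65  0.63 -0.08  1.76  0.07  0.75  0.8 ]
```

>>> drive_tool --pt "0 0 -0.04 0 0 0 -1" --pt "0 0 -0.08 0 0 0 -1" --pt "0 0 -0.125 0 0 0 -1" --pt "0 0 -0.17 0 0 0 1" --pt "0 -0.03 -0.21 0 0 0.1 1" --pt "-0.005 -0.07 -0.25 0 0 0.2 1" --pt "-0.01 -0.11 -0.27 0 0 0.3 1" --pt "-0.015 -0.15 -0.27 0 0 0.4 1" --pt "-0.02 -0.19 -0.27 0 0 0.5 1" --pt "-0.02 -0.23 -0.27 0 0 0.6 1" --pt "-0.02 -0.27 -0.27 0 0 0.7 1" --pt "-0.02 -0.31 -0.27 0 0 0.8 1"

```text
time: 17.05
tcp_pos: [0.5251, 0.0524, 0.3134]
eef_rot: [0.39, 0.921, 0.0, 0.0]
contact_force: [0.7, -0.5, 0.8]
width: 0.002
grip_force: 0.0
```

```bash
python3 - <<'E'
from h import *
o=st(); save('scene','s9'); save('top','t9'); spots('scene',['brush']);spots('top',['brush'])
print(np.round(ray('top',[[385,120],[425,122],[510,122],[318,150],[465,145],[500,150]],.0),3))
def tgt(px,py,pz):
    w=np.array([.545,-.138,0])+np.array([.449*px+.893*py,-.893*px+.449*py,pz])
    Rm=R.from_quat(o['eef_rot']).as_matrix()
    Rt=np.c_[[-.449,.893,0],[.893,.449,0],[0,0,-1]]
    print('shift',np.round(Rm.T@(w-o['tcp_pos']),4),'rot',np.round(R.from_matrix(Rm.T@Rt).as_rotvec(),3))
tgt(.125,-.03,.31)
a=cv2.imread('pics/t9.png')[20:300,160:560]; b=cv2.imread('pics/s9.png')[0:280,100:500]
cv2.imwrite('pics/c9.png',np.hstack([a,b]))
E
```

```text
t 17.05 tcp [0.5251 0.0524 0.3134] rot
 [[-0.695  0.719  0.   ]
 [ 0.719  0.695  0.   ]
 [-0.     0.    -1.   ]] F [ 0.7 -0.5  0.8] w 0.0017872857816398546 0.0 q [-0.34  0.21  0.17  1.69 -0.04  1.24  0.61]
scene brush [ 0.499  0.368 -0.003] 0.63
top brush [ 0.502  0.361 -0.005] 0.67
[[ 0.774 -0.121  0.   ]
 [ 0.766 -0.238  0.   ]
 [ 0.76  -0.488  0.   ]
 [ 0.689  0.079  0.   ]
 [ 0.694 -0.352  0.   ]
 [ 0.677 -0.453  0.   ]]
shift [-0.261  -0.184   0.0034] rot [ 0.    -0.     0.303]
```

View pics/c9.png

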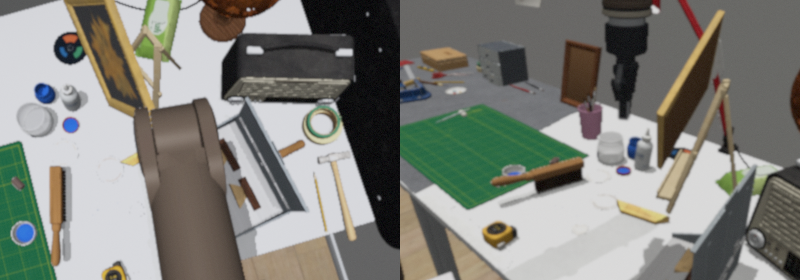

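The brush is standing at its old spot, around (60,215) in the crop, and all four offcuts are in the pan. Next I cross over the cover.

>>> drive_tool --pt "-0.035 -0.025 0 0 0 0.05 1" --pt "-0.07 -0.05 0 0 0 0.1 1" --pt "-0.105 -0.075 0 0 0 0.15 1" --pt "-0.14 -0.1 0 0 0 0.2 1" --pt "-0.175 -0.125 0 0 0 0.25 1" --pt "-0.21 -0.15 0 0 0 0.303 1" --pt "-0.24 -0.17 0 0 0 0.303 1" --pt "-0.261 -0.184 0 0 0 0.303 1" --pt "-0.261 -0.184 0 0 0 0.303 1" --pt "-0.261 -0.184 0.04 0 0 0.303 1" --pt "-0.261 -0.184 0.08 0 0 0.303 1" --pt "-0.261 -0.184 0.11 0 0 0.303 1"

```text
time: 18.45
tcp_pos: [0.5762, -0.2582, 0.2008]
eef_rot: [0.521, 0.853, 0.001, -0.001]
contact_force: [-0.3, 1.0, -0.0]
width: 0.005
grip_force: 0.0
```

```bash
cat >> h.py <<'E'
def pan(o):
    d=np.array(o['tcp_pos'])[:2]-[.545,-.138]; print('pan',np.round([d@[.449,-.893],d@[.893,.449],o['tcp_pos'][2]],4))
E
python3 - <<'E'
from h import *
o=st();pan(o)
r,off=.125,.011
for phi in [88,80,70,60,50,40,30,20,10,0,-10,-22]:
    p=np.radians(phi); print(phi,np.round([.077-r*np.cos(p)+off,.078+r*np.sin(p)],3))
E
```

```text
t 18.45 tcp [ 0.5762 -0.2582  0.2008] rot
 [[-0.456  0.89  -0.001]
 [ 0.89   0.456  0.002]
 [ 0.002 -0.    -1.   ]] F [-0.3  1.  -0. ] w 0.005056271184267757 0.0 q [ 0.1   0.48  0.35  1.61 -0.18  1.08  0.97]
pan [ 0.1213 -0.0261  0.2008]
88 [0.084 0.203]
80 [0.066 0.201]
70 [0.045 0.195]
60 [0.025 0.186]
50 [0.008 0.174]
40 [-0.008  0.158]
30 [-0.02  0.14]
20 [-0.029  0.121]
10 [-0.035  0.1  ]
0 [-0.037  0.078]
-10 [-0.035  0.056]
-22 [-0.028  0.031]
```

>>> drive_tool --pt "0.02 0 0 0 0 0 1" --pt "0.037 0 0 0 0 0 1" --pt "0.055 0 0 0 0 0 1" --pt "0.067 0 0.003 0 0 0 1" --pt "0.078 0 0.006 0 0 0 1" --pt "0.088 0 0.01 0 0 0 1" --pt "0.098 0 0.015 0 0 0 1" --pt "0.107 0 0.021 0 0 0 1" --pt "0.115 0 0.028 0 0 0 1" --pt "0.123 0 0.035 0 0 0 1" --pt "0.13 0 0.043 0 0 0 1" --pt "0.136 0 0.051 0 0 0 1"

```text
time: 19.65
tcp_pos: [0.5139, -0.1394, 0.1515]
eef_rot: [0.523, 0.852, -0.0, -0.0]
contact_force: [0.4, 1.0, 2.1]
width: 0.002
grip_force: 0.8
```

```bash
python3 - <<'E'
from h import *
o=st();pan(o); save('scene','s10'); spots('scene',['cover_edge'])
E
```

```text
t 19.65 tcp [ 0.5139 -0.1394  0.1515] rot
 [[-0.453  0.892 -0.001]
 [ 0.892  0.453  0.   ]
 [ 0.001 -0.    -1.   ]] F [0.4 1.  2.1] w 0.0023468221186974535 0.797987402183935 q [-0.08  0.38  0.32  1.92 -0.15  0.87  0.79]
pan [-0.0128 -0.0284  0.1515]
scene cover_edge [ 0.515 -0.079  0.182] 0.88
scene cover_edge [ 0.495 -0.145  0.005] 0.72
scene cover_edge [ 0.498 -0.176  0.004] 0.48
```

>>> drive_tool --pt "0.006 0 0.012 0 0 0 1" --pt "0.011 0 0.023 0 0 0 1" --pt "0.015 0 0.033 0 0 0 1" --pt "0.018 0 0.043 0 0 0 1" --pt "0.021 0 0.053 0 0 0 1" --pt "0.023 0 0.063 0 0 0 1" --pt "0.024 0 0.073 0 0 0 1" --pt "0.024 0 0.083 0 0 0 1" --pt "0.024 0 0.093 0 0 0 1" --pt "0.024 0 0.1 0 0 0 1" --pt "0.024 0 0.106 0 0 0 1" --pt "0.024 0 0.109 0 0 0 1"

```text
time: 20.95
tcp_pos: [0.5032, -0.1186, 0.0426]
eef_rot: [0.523, 0.852, -0.0, -0.0]
contact_force: [1.1, -0.8, 1.2]
width: -0.001
grip_force: 0.6
```

```bash
python3 - <<'E'
from h import *
o=st();pan(o); save('scene','s11'); spots('scene',['cover_edge'])
E
```

```text
t 20.95 tcp [ 0.5032 -0.1186  0.0426] rot
 [[-0.453  0.892 -0.001]
 [ 0.892  0.453  0.   ]
 [ 0.    -0.001 -1.   ]] F [ 1.1 -0.8  1.2] w -0.0006178936922584556 0.5663183284923434 q [-0.06  0.51  0.26  2.04 -0.22  0.61  0.81]
pan [-0.0361 -0.0286  0.0426]
scene cover_edge [ 0.505 -0.062  0.021] 0.88
```

>>> drive_tool --pt "0 0 0.001 0 0 0 1" --pt "0 0 0.002 0 0 0 1" --pt "0 0 0.003 0 0 0 1" --pt "0 0 0.004 0 0 0 1" --pt "0 0 0.004 0 0 0 1"

```text
time: 21.55
tcp_pos: [0.5039, -0.1188, 0.0411]
eef_rot: [0.523, 0.852, 0.001, 0.0]
contact_force: [-7.4, 1.8, 25.1]
width: 0.002
grip_force: 12.7
```

>>> drive_tool --pt "0 0 -0.02 0 0 0 1" --pt "0 0 -0.06 0 0 0 1" --pt "0 0 -0.1 0 0 0 1" --pt "0.03 0 -0.14 0 0 0 1" --pt "0.07 0 -0.17 0 0 0 1" --pt "0.11 0 -0.18 0 0 0 1" --pt "0.15 0 -0.18 0 0 0 1" --pt "0.19 0 -0.18 0 0 0 1" --pt "0.19 0 -0.18 0 0 0 1" --pt "0.19 0 -0.18 0 0 0 1"

```text
time: 22.55
tcp_pos: [0.4172, 0.0515, 0.2196]
eef_rot: [0.522, 0.853, 0.0, 0.0]
contact_force: [0.4, -0.8, -0.7]
width: -0.003
grip_force: 0.0
```

```bash
python3 - <<'E'
from h import *
o=st();pan(o); save('scene','s12');save('top','t12'); spots('scene',['cover_edge','brush','gilt_length']); spots('top',['cover_edge','brush','gilt_length'])
a=cv2.imread('pics/t12.png')[100:340,200:500]; b=cv2.imread('pics/s12.png')[130:370,150:550]
cv2.imwrite('pics/c12.png',np.hstack([a,b]))
E
```

```text
t 22.55 tcp [0.4172 0.0515 0.2196] rot
 [[-0.455  0.891  0.001]
 [ 0.891  0.455  0.   ]
 [ 0.     0.001 -1.   ]] F [ 0.4 -0.8 -0.7] w -0.003375957234514717 0.0 q [-0.46  0.1   0.24  2.07 -0.03  0.97  0.26]
pan [-0.2266 -0.029   0.2196]
scene cover_edge [ 0.506 -0.063  0.018] 0.63
scene brush [ 0.503  0.37  -0.004] 0.89
scene gilt_length [ 0.621  0.116 -0.007] 0.97
top cover_edge [ 0.503 -0.062  0.017] 0.88
top brush [ 0.503  0.36  -0.007] 0.75
top gilt_length [ 0.622  0.117 -0.001] 0.59
```

View pics/c12.png

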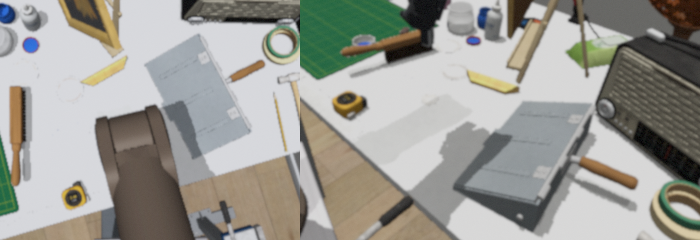

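The cover is shut flat (centre around (200,100) in the crop), the brush is standing at its old place, and the gilt length hasn't moved.

```bash
python3 -c "
from cell import bot
print(bot.job_done())"
```

```text
the job is handed in; nothing more can be done
None
```

I handed the job in at about 23 s: all four offcuts are in the dustpan with its cover shut, the brush is standing back where it was, and the gilded length has not moved; the judge returned no verdict, so this rests on the last camera readings.

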